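# Close the magnetic finisher's bowl with its bayonet lid and start it

### The arm

A 6-joint arm with a two-finger parallel gripper is mounted at the origin on the work surface. World frame = base frame: x ahead of the robot, y to its left, z up, the work surface at z = 0. Lengths are in m, angles in rad, forces in N, time in s.
With the tool pointing down it reaches from about 0.3 to 0.85 m from the base axis. Payload 5.4 kg.
Tool frame: the origin (TCP) lies midway between the tips of the shut fingers; the grasp point (between the pads) lies 19 mm behind it (robot.tcp_to_grasp is the distance from the TCP to the grasp point, in m); z points along the fingers, y is the line along which they close (so a half turn about z gives the same grasp; the last joint's range is limited). The gripper opens to 85 mm and grips with 20 to 120 N. Pads are 22 mm wide; open, the fingers measure 114 mm over their backs; the gripper's body (76 mm by 85 mm) begins 54 mm behind the grasp point. The pads swing forward as they close: fully open they stand 13 mm farther back than shut.
Start: joints at [-1.508, 0.158, 1.597, -0, 1.386, -0.21], TCP at [0.155, -0.554, 0.231] pointing down, gripper open.
Joint ranges: [-2.91, 2.91], [-0.94, 2.29], [0.18, 2.7], [-1.29, 4.43], [0.17, 2.64], [-3, 3]. Speed limits (rad/s): [2.57, 2.57, 3.14, 3.14, 3.14, 3.14].

### API

Orientations are given as a 3x3 rotation matrix whose columns are the frame's x, y, z axes.
In Python, from plant import robot gives the robot as it stands.
- The arm moves only by the shell command python3 -m creep 'ROWS'. ROWS is text: rows parted by semicolons, each of 7 numbers parted by spaces: the shift along the tool's x, y, z in m, then the turn, a rotation vector about the tool's x, y, z in degrees, then the closure, from 0 (fully open) to 1 (shut). A call has 1 to 10 rows; each row is the pose to reach, as a shift and turn from the pose commanded when the call began, along the tool's axes at that moment; what a row does not reach only later rows make up. A row lasts 1/12 s, in which the tool goes at most 41.7 mm and 7.16 degrees, less where a joint would pass 70% of its speed; a pose out of reach is approached as far as the arm can. A call with a gripper value outside its range is refused whole. The fingers move at their own pace and stop on an object; the grip force is fixed at half the most. Time passes only in rows, so rows that repeat a pose let the fingers close. It gives the time, the measured TCP pose, the force, the opening and the grip force at its end, in the units of the state.
- robot.state(): the state, without advancing time (a new reading comes with each control period).
- robot.capture(name): name is "side" or "top"; returns a dict with "color" (400x640x3 uint8, red, green, blue), "fov_y" (degrees; the focal length in pixels is half the picture's height over the tangent of half this angle, whatever the lens; pixels are square), "cx", "cy" (the principal point, pixels), "dist" ([k1, k2, p1, p2, k3] as OpenCV has them; the pictures are not rectified), "R" (3x3) and "t" (3): a world point X has camera coordinates R X + t. Camera axes: x right, y down, z forward; pixel columns grow to the right and rows downward; lengths in m; the calibration is good to about 2 mm. A picture is of the moment at which its call begins. There is no depth.
- robot.job_done(): hands the job in; it is judged then, once.
Trained networks look in a picture, given as the dict that the camera call returned (one of the last four; its "shot" number tells which), for a name from the list of things; names that differ only in an ending like _2 or _b are one class to them, and where a whole thing is asked for, a point or a joint stands for the part that bears it (a point fixed in the world has none). Each returns a list of dicts, best first, with "p" (0 to 1); they miss things now and then, are a little off and sometimes report something else, mostly with a low value. They report only what shows in the picture. A call takes as long as a camera call. They do not tell look-alikes from the thing itself.
- robot.search_frame(picture, target): "uv" ([column, row] in pixels, amid what is visible of it).
The state is a dict: "time": time; "joint_pos": joint angles; "joint_vel": joint speeds; "joint_efforts": joint torques, N m; "tcp_pos": TCP position; "ee_rot": TCP orientation; "force": force on the tool from outside, world axes, zero at the start; "wrist_torque": the same for the moment, N m; "opening": finger opening in m; "grip_force": force on a finger pad.
Only numpy, scipy, OpenCV 4.12 (cv2) and the standard library are available. Lean on these libraries where they do the work, as an engineer would, in place of code of your own. Each camera call takes 0.05 s, during which the arm holds its last target. There are 200 camera calls.

### The job

The finisher's bowl is loaded. Take its lid by the handle and fit it: feel the three ears into the slots of the collar, push it in against the sprung seal, twist it clockwise until it springs up into its notches and is locked, never leaning hard on it, and let go. Then press the start button on the control deck, and leave the other things on the bench as they are.

Things in the scene. Friction and masses are not known exactly. Their poses are not given: they have to be found in the camera images.
- lid_grip (a point): Centre of the loose lid's handle, a black bar along the lid's x axis, 66 mm long, 14 mm wide (y), 24 mm tall (12 mm above and below this point), on two short posts. The point is on the lid's axis, 33 mm above the plate's underside, 28 mm above its top. z up.
- lid: The lid, flat on the bench at first; origin at the centre of its underside, axes as lid_grip. Aluminium plate 82 mm in diameter, 5 mm thick, with three square ears in its plane, 14 mm wide, reaching 47 mm from the axis, their leading edges bevelled 1 mm, at 0, 120 and 240 degrees from the lid's x axis. 0.18 to 0.28 kg with the handle.
- machine: The finisher, a fixed grey steel box 300 x 200 x 100 mm with all it carries: bowl, collar, seal, button. Origin on the bench under the box's centre; z up, -x towards its control deck. The bowl's axis is at x = +45 mm.
- mouth (a point): Centre of the bowl's mouth, level with the flat top of its aluminium collar, 175 mm above the bench; axes those of the box, not of the bowl. Collar: radius 43 mm inside, 56 mm outside, three slots 120 degrees apart, 23 degrees wide (2.5 degrees to spare either side of an ear). One slot faces -x, give or take 22 degrees: the bowl was set in by hand. Feel or look for it. The bowl stays put.
- locked (a point): Where lid_grip is once locked: 22.5 mm above mouth. Heights of lid_grip over mouth: 33 mm with the ears on top of the collar; in the slots it drops to about 28, where the sprung seal bears it. Pushed below 19.5 (8 to 13 N; bottom at 16) it turns clockwise seen from above, 38 degrees from slot to notch, stop 3 degrees on. Eased there, it springs up to 22.5. Stopping short leaves it at 19.5.
- start (a joint): Travel of the start button, m: 0 up, 0.006 fully down (5 N), springs back.
- start_top (a point): Centre of the top of the start button, a plain black push button 24 mm in diameter on the left of the control deck (seen from the robot), 120 mm above the bench; pressed straight down. The round dial beside it, 96 mm away, is the timer and is not needed.
- hammer_mid (a point): Ball-peen hammer, 270 mm long with a 90 mm wide head, lying on the bench; middle of its length, x towards the head. Leave it alone.
- pliers_mid (a point): Pliers, 150 mm long, near the joint, 6 mm above the bench. Leave them alone.
- block: Steel bench block 90 x 90 x 24 mm; centre of its underside. Leave it alone.
- ring: Finger ring, 23 mm across, 7 mm tall, lying on the bench block; centre of its underside. Leave it alone.
- punch: Steel punch, about 100 mm long and 8 mm square, lying along its x; on its underside. Leave it alone.
- parts_box: Open clear plastic parts box 150 x 110 x 55 mm; centre of its underside. Leave it alone.
Not all that is in view belongs to the job. Several things look just like the lid: the one meant starts farthest from the robot's base.

How it is judged:
By the outcome, as a careful person would: the job done as asked, in the order asked, and still so for the second after the job is handed in, with the robot touching nothing.
It also fails if it takes over 72 s, if anything falls off the work surface, if the arm or the gripper's body presses on something with over 40 N, if the wrist force passes 120 N, or if a joint passes its speed limit or range.

## Working session

There is one attempt and no reset: what is moved stays moved. The work goes in short steps, Python scripts to look and compute and a shell command to move; the robot and the scene stay as the last step left them, time stands still between calls to the robot, and variables do not carry over. Pictures are saved under pics/ and viewed, at most 13 in all, crops included, and the job is handed in when it is done.

```bash
ls; mkdir -p pics; cat > h.py <<'E'
import numpy as np, cv2
from plant import robot
def K(p):
    f=200/np.tan(np.radians(p["fov_y"])/2); return np.array([[f,0,p["cx"]],[0,f,p["cy"]],[0,0,1.]])
def ray(p,uv):
    n=cv2.undistortPoints(np.array([[uv]],float),K(p),np.array(p["dist"],float))[0,0]
    R=np.array(p["R"]);return -R.T@np.array(p["t"]), R.T@np.array([n[0],n[1],1])
def atz(p,uv,z):
    o,d=ray(p,uv); return o+d*(z-o[2])/d[2]
def proj(p,X):
    return cv2.projectPoints(np.atleast_2d(np.array(X,float)),cv2.Rodrigues(np.array(p["R"],float))[0],np.array(p["t"],float),K(p),np.array(p["dist"],float))[0][:,0]
def tri(p,a,q,b):
    o1,d1=ray(p,a);o2,d2=ray(q,b)
    s=np.linalg.lstsq(np.c_[d1,-d2],o2-o1,rcond=None)[0]
    A=o1+s[0]*d1;B=o2+s[1]*d2; return (A+B)/2,np.linalg.norm(A-B)
def save(p,n,box=None,k=1):
    im=p["color"][...,::-1]
    if box: im=im[box[1]:box[3],box[0]:box[2]]
    cv2.imwrite("pics/"+n,cv2.resize(im,None,fx=k,fy=k,interpolation=cv2.INTER_CUBIC))
E
python3 - <<'E'
from h import *
np.set_printoptions(precision=4,suppress=True)
T=robot.capture("top");S=robot.capture("side")
save(T,"t0.png");save(S,"s0.png")
for n in ["lid_grip","lid","mouth","start_top","machine"]:
    for c,p in(("top",T),("side",S)):
        try:
            print(n,c,[(np.round(d["uv"],1).tolist(),round(d["p"],2)) for d in robot.search_frame(p,n)])
        except Exception as e: print(n,c,e)
for p in(T,S): print(-np.array(p["R"]).T@np.array(p["t"]),p["fov_y"],p["dist"])
s=robot.state();print(s)
E
```

```text
pics
lid_grip top [([297.3, 274.0], 0.91), ([427.2, 292.2], 0.74), ([413.2, 247.9], 0.69)]
lid_grip side [([304.3, 304.5], 0.96), ([253.4, 328.1], 0.78), ([284.8, 268.2], 0.63), ([246.0, 226.7], 0.55)]
lid top [([411.2, 246.5], 0.85), ([296.0, 274.8], 0.85), ([425.9, 290.1], 0.83), ([366.7, 248.3], 0.75)]
lid side [([303.4, 303.6], 0.88), ([244.7, 228.0], 0.78), ([254.7, 327.0], 0.76), ([286.4, 267.0], 0.7)]
mouth top [([289.2, 191.5], 0.62)]
mouth side [([322.2, 195.5], 0.88), ([287.4, 181.7], 0.66)]
start_top top []
start_top side []
machine top [([289.1, 185.3], 0.62)]
machine side [([323.5, 193.5], 0.59)]
[ 0.36   -0.0066  1.3377] 50.31449076113729 [-0.0185  0.      0.      0.      0.    ]
[ 0.2246 -1.2188  1.04  ] 42.96800498267198 [0.0296 0.     0.     0.     0.    ]
{'time': 0.6, 'joint_pos': array([-1.5081,  0.1584,  1.597 , -0.    ,  1.3862, -0.2101]), 'joint_vel': array([-0.0017,  0.0005, -0.0012,  0.0002, -0.0008,  0.0007]), 'joint_efforts': array([  0.    , -39.5804, -33.1542,  -0.0002,   0.001 ,   0.    ]), 'tcp_pos': array([ 0.1549, -0.5537,  0.2313]), 'ee_rot': array([[ 0.963 ,  0.2695, -0.    ],
       [ 0.2695, -0.963 , -0.    ],
       [-0.    ,  0.    , -1.    ]]), 'force': array([-0.3949, -0.2288, -0.2927]), 'wrist_torque': array([0.0385, 0.0599, 0.0042]), 'grip_force': 0.0, 'opening': 0.08521427376896712}
```

View pics/t0.png

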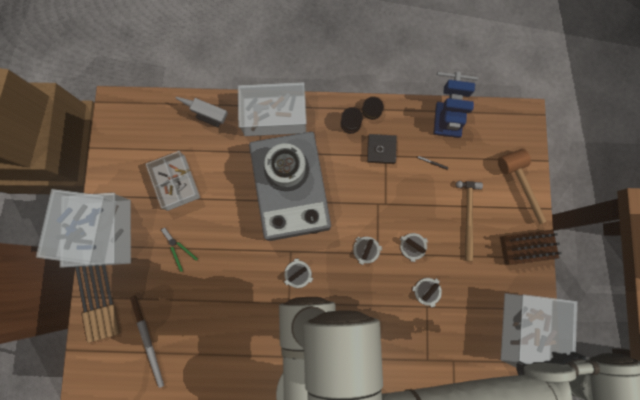

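View pics/s0.png

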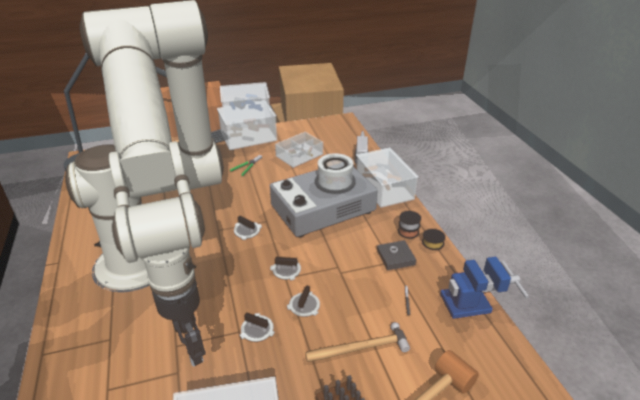

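Both pictures show four lid look-alikes: top view (297,274), (367,249), (413,247), (428,292). In the side view these are (246,227), (286,267), (304,303), (256,327). The machine's bowl is at top (286,165) and its two knobs at (278,222) and (311,216). Next I measure them all.

```bash
python3 - <<'E'
from h import *
np.set_printoptions(precision=4,suppress=True)
T=robot.capture("top");S=robot.capture("side")
L=[((297.3,274),(246,226.7)),((367,248.3),(284.8,268.2)),((413.2,247.9),(304.3,304.5)),((427.2,292.2),(253.4,328.1))]
for a,b in L:
    X,e=tri(T,a,S,b); Y=atz(T,a,.033); print(X,e,"at z.033",Y,np.hypot(*Y[:2]), atz(S,b,.033))
for a,b in[((278,222),(287,185)),((311,216),(300,200))]: print("knob",tri(T,a,S,b),atz(T,a,.12),atz(S,b,.12))
print("bowl",tri(T,(286,165),S,(335,163)),atz(T,(286,165),.175),atz(S,(335,163),.175))
a=T["color"][125:245,240:335,::-1];b=T["color"][220:310,340:445,::-1]; c=S["color"][140:235,265:385,::-1];d=S["color"][245:345,230:330,::-1]
f=lambda i:cv2.resize(i,(400,300) if 0 else (int(i.shape[1]*290/i.shape[0]),290),interpolation=cv2.INTER_CUBIC)
def row(u,v):
    r=np.hstack([f(u),f(v)]);return cv2.convertScaleAbs(np.pad(r,((0,0),(0,800-r.shape[1]),(0,0))),alpha=1.5)
cv2.imwrite("pics/c1.png",np.vstack([row(a,c),row(b,d)]))
E
```

```text
[0.3475 0.0544 0.0137] 0.0010736418778608235 at z.033 [0.3482 0.0535 0.033 ] 0.3522472436880465 [0.3446 0.0306 0.033 ]
[ 0.4282 -0.1589  0.0071] 0.00856444997740266 at z.033 [ 0.431  -0.1565  0.033 ] 0.4585600523009211 [ 0.4189 -0.1853  0.033 ]
[ 0.4405 -0.3053  0.0027] 0.005682162080043514 at z.033 [ 0.4359 -0.2981  0.033 ] 0.5280648781762481 [ 0.437  -0.3321  0.033 ]
[ 0.2999 -0.3466  0.0037] 0.005476404024706359 at z.033 [ 0.3039 -0.3394  0.033 ] 0.4556258576155415 [ 0.2952 -0.371   0.033 ]
knob (array([0.4975, 0.111 , 0.1078]), np.float64(0.0028710222787804033)) [0.4947 0.11   0.12  ] [0.4954 0.0936 0.12  ]
knob (array([0.5168, 0.0159, 0.1105]), np.float64(0.0019018678612904097)) [0.5147 0.0158 0.12  ] [0.5148 0.0033 0.12  ]
bowl (array([0.6516, 0.0887, 0.1765]), np.float64(0.004342932925077102)) [0.6498 0.0892 0.175 ] [0.6547 0.0913 0.175 ]
```

View pics/c1.png

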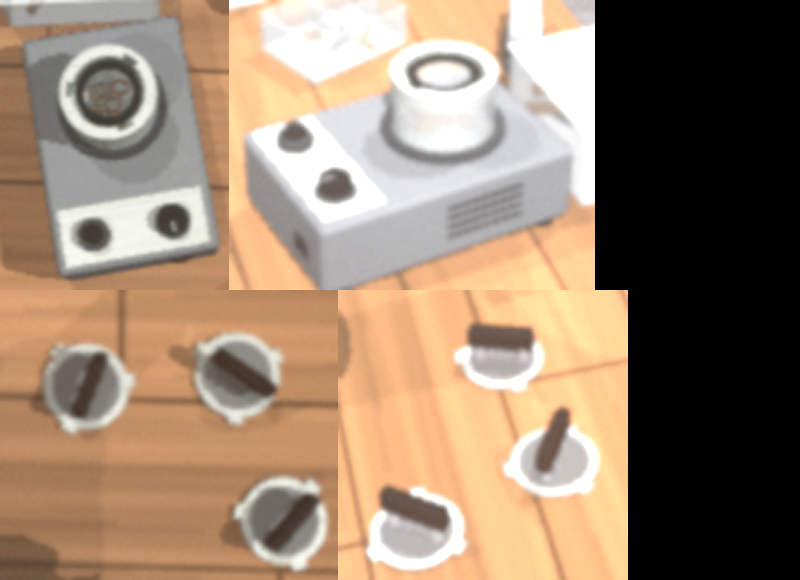

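The pliers-side lid at (297,274) is nearest; the candidate at top (413,247) is 0.528 m from the base, against 0.459, 0.456 and 0.352 for the others, so I choose it. In the crop its bar runs from upper left to lower right with an ear beyond the left end. The collar's slots show as dark spots at about top (294,151), (270,161) and (292,177). The plain button is the left knob at (278,222).

```bash
cat > fit.py <<'E'
from h import *
from scipy.optimize import minimize
np.set_printoptions(precision=4,suppress=True)
def bar(p,c,r=26,z=.04):
    g=p["color"].astype(float).max(2); x,y=map(int,c); g=g[y-r:y+r,x-r:x+r]
    g=cv2.resize(g,None,fx=4,fy=4,interpolation=cv2.INTER_CUBIC)
    m=(g<g.min()+.35*(np.median(g)-g.min())).astype(np.uint8)
    n,l,s,ce=cv2.connectedComponentsWithStats(m); d=[(s[i,4],-np.hypot(*(ce[i]-4*r))) for i in range(1,n)]
    i=1+max(range(n-1),key=lambda i:d[i][0]+3*d[i][1])
    yy,xx=np.nonzero(l==i); P=np.c_[xx,yy].astype(float); c2=P.mean(0); w,v=np.linalg.eigh(np.cov((P-c2).T))
    f=lambda q:(q+.5)/4-.5+np.array([x-r,y-r])
    ends=[f(c2+k*np.sqrt(3*w[1])*v[:,1]) for k in(-1,1)]
    return f(c2),ends,s[i,4]/16
E
python3 - <<'E'
from fit import *
T=robot.capture("top");S=robot.capture("side")
ct,et,at=bar(T,(413,247));cs,es,as_=bar(S,(304,301))
print(ct,at,cs,as_)
X,e=tri(T,ct,S,cs);print("bar",X,e)
for p,E in((T,et),(S,es)):
    A,B=atz(p,E[0],.034),atz(p,E[1],.034);print(A,B,np.linalg.norm(A-B),np.degrees(np.arctan2(*(B-A)[1::-1])))
# ears: brightness on radius 44mm circle around lid axis at z=.004
g=T["color"].astype(np.float32).max(2)
def circ(p,c,r,z,step=5):
    a=np.radians(np.arange(-180,180,step));P=np.c_[c[0]+r*np.cos(a),c[1]+r*np.sin(a),0*a+z]
    u=proj(p,P).astype(np.float32);return cv2.remap(p["color"].astype(np.float32).max(2),u[:,0],u[:,1],cv2.INTER_LINEAR).ravel()
print("ears top");print(np.c_[np.arange(-180,180,5),circ(T,X,.045,.004)].astype(int).T.tolist()[1])
print("ears side");print(circ(S,X,.045,.004).astype(int).tolist())
# collar: fit outer radius by max contrast inside/outside and hole
def cost(q):
    a=0
    for p in(T,S):
        c=lambda r:circ(p,q,r,.175,6)
        a+=-np.minimum(c(.0535),220).mean()+np.minimum(c(.0595),220).mean()+.5*c(.040).mean()-.5*c(.0455).mean()
    return a
b=min(((cost((x,y)),x,y) for x in np.arange(.63,.672,.002) for y in np.arange(.07,.11,.002)))
print("coarse",b)
r=minimize(cost,b[1:],method="Nelder-Mead",options=dict(initial_simplex=[b[1:],(b[1]+.003,b[2]),(b[1],b[2]+.003)]));print("mouth",r.x,r.fun)
for p in(T,S):print("collar r45.5",circ(p,r.x,.0455,.175).astype(int).tolist())
# overlay
o=[]
for p,c in((T,(413,247)),(S,(304,301)),(T,(285,170)),(S,(335,170))):
    k=8;h=18 if c[1] in(247,) else 25
    h=25;x0,y0=c[0]-h,c[1]-h;im=cv2.convertScaleAbs(cv2.resize(p["color"][y0:y0+2*h,x0:x0+2*h,::-1],None,fx=6,fy=6,interpolation=cv2.INTER_CUBIC),alpha=1.4)
    a=np.linspace(0,6.28,60)
    for cc,rr,z in((X,.041,.005),(r.x,.056,.175),(r.x,.043,.175)):
        u=(proj(p,np.c_[cc[0]+rr*np.cos(a),cc[1]+rr*np.sin(a),0*a+z])-[x0,y0]+.5)*6
        cv2.polylines(im,[u.astype(int)],True,(0,0,255),1)
    o.append(im)
cv2.imwrite("pics/c2.png",np.vstack([np.hstack(o[:2]),np.hstack(o[2:])])[:600])
E
```

```text
[413.404  246.0531] 179.5 [303.2033 297.434 ] 147.8125
bar [ 0.4421 -0.3004  0.0254] 0.00013602522526201256
[ 0.4284 -0.3256  0.034 ] [ 0.4547 -0.2714  0.034 ] 0.060246921508330956 64.12035500647409
[ 0.4602 -0.2763  0.034 ] [ 0.4213 -0.3388  0.034 ] 0.073697931655664 -121.9097716063873
ears top
[129, 133, 134, 127, 125, 124, 125, 127, 124, 117, 110, 101, 106, 113, 104, 104, 119, 135, 139, 140, 140, 142, 148, 152, 150, 142, 143, 145, 146, 146, 147, 148, 146, 144, 142, 142, 140, 141, 142, 139, 131, 133, 128, 129, 133, 137, 123, 103, 102, 102, 99, 100, 115, 133, 133, 133, 135, 135, 133, 126, 107, 101, 115, 124, 125, 124, 124, 124, 123, 117, 112, 120]
ears side
[183, 178, 172, 168, 169, 173, 174, 171, 163, 157, 149, 141, 151, 166, 168, 169, 169, 170, 176, 174, 174, 178, 195, 204, 203, 197, 189, 186, 188, 193, 197, 198, 200, 202, 204, 205, 204, 204, 204, 205, 204, 203, 200, 198, 197, 196, 177, 115, 75, 74, 75, 97, 150, 190, 198, 196, 197, 199, 196, 190, 169, 152, 166, 183, 186, 183, 181, 178, 178, 177, 179, 183]
coarse (np.float32(-130.00378), np.float64(0.656), np.float64(0.09400000000000003))
mouth [0.657  0.0939] -132.2807159423828
collar r45.5 [151, 151, 150, 130, 98, 87, 92, 105, 126, 147, 151, 151, 150, 151, 150, 148, 148, 150, 150, 151, 151, 148, 149, 150, 151, 148, 146, 133, 93, 77, 75, 86, 119, 143, 148, 152, 151, 152, 152, 149, 149, 152, 148, 149, 151, 150, 150, 149, 150, 150, 147, 138, 104, 96, 97, 108, 135, 150, 153, 154, 154, 153, 154, 151, 149, 147, 149, 148, 148, 148, 152, 152]
collar r45.5 [192, 188, 176, 157, 135, 125, 122, 146, 173, 187, 189, 191, 190, 189, 188, 188, 190, 189, 193, 197, 198, 206, 205, 206, 206, 205, 201, 199, 190, 184, 181, 185, 192, 202, 206, 208, 209, 205, 206, 202, 203, 201, 204, 200, 201, 203, 200, 199, 200, 200, 201, 196, 186, 182, 181, 181, 186, 194, 195, 197, 196, 193, 190, 190, 191, 193, 191, 191, 191, 191, 193, 191]
```

View pics/c2.png

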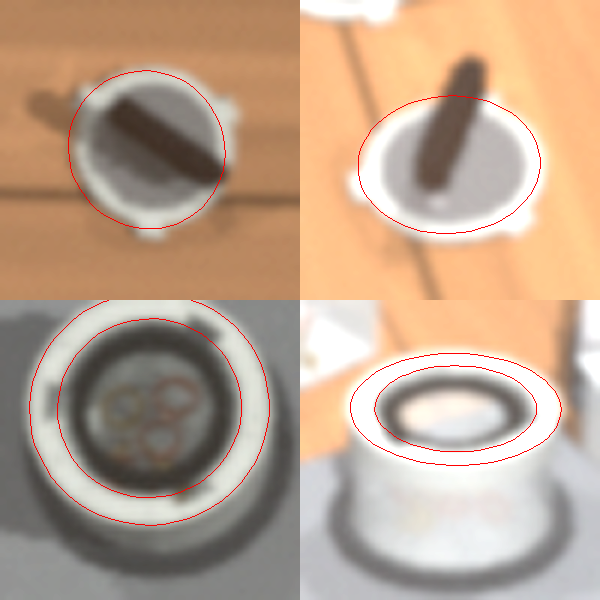

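The overlay shows the collar circles lying on the collar; on the lid, the top view's plate sits about 1 px right of the circle. The lid's ears are at about 56°, −65° and 180° world. The slots are near −153°, −33° and 87°.

```bash
cat >> h.py <<'E'
def goto(pos,yaw):
    s=robot.state();R=np.array(s["ee_rot"]);d=R.T@(np.array(pos)-s["tcp_pos"])
    y=np.degrees(np.arctan2(R[1,0],R[0,0]))
    print("t",round(s["time"],2),"tcp",np.round(s["tcp_pos"],4),"yaw",round(y,2),"shift mm",np.round(d*1000,1),"rz",round((y-yaw+180)%360-180,2),"tilt",np.round(R[:2,2],4))
E
python3 - <<'E'
from fit import *
T=robot.capture("top");S=robot.capture("side")
ct,et,at=bar(T,(413,247));cs,es,as_=bar(S,(304,301))
print(atz(T,ct,.033),atz(S,cs,.033))
goto((.438,-.302,.11),59)
E
```

```text
[ 0.4415 -0.2987  0.033 ] [ 0.4405 -0.3074  0.033 ]
t 0.9 tcp [ 0.1549 -0.5537  0.2313] yaw 15.63 shift mm [ 340.5 -166.1  121.3] rz -43.37 tilt [-0.0001  0.    ]
```

```bash
python3 -m creep '0.344 -0.165 0.11 0 0 -43.4 0; 0.344 -0.165 0.11 0 0 -43.4 0; 0.344 -0.165 0.11 0 0 -43.4 0; 0.344 -0.165 0.11 0 0 -43.4 0; 0.344 -0.165 0.11 0 0 -43.4 0; 0.344 -0.165 0.11 0 0 -43.4 0; 0.344 -0.165 0.11 0 0 -43.4 0; 0.344 -0.165 0.11 0 0 -43.4 0; 0.344 -0.165 0.11 0 0 -43.4 0; 0.344 -0.165 0.11 0 0 -43.4 0'
python3 - <<'E'
from h import *
goto((.4415,-.302,.014),59)
T=robot.capture("top");S=robot.capture("side")
a=[cv2.resize(p["color"][y-45:y+45,x-45:x+45,::-1],(400,400),interpolation=cv2.INTER_CUBIC) for p,x,y in((T,413,240),(S,304,285))]
cv2.imwrite("pics/c3.png",np.hstack(a))
E
```

```text
time: 1.73
tcp_pos: [0.4436, -0.2985, 0.1199]
ee_rot: [[0.512, 0.859, -0.0], [0.859, -0.512, 0.002], [0.002, -0.001, -1.0]]
force: [-0.2, -0.1, 1.0]
opening: 0.0852
grip_force: 0.0
t 1.73 tcp [ 0.4436 -0.2985  0.1199] yaw 59.18 shift mm [-4.200e+00  1.000e-01  1.059e+02] rz 0.18 tilt [-0.0004  0.0022]
```

View pics/c3.png

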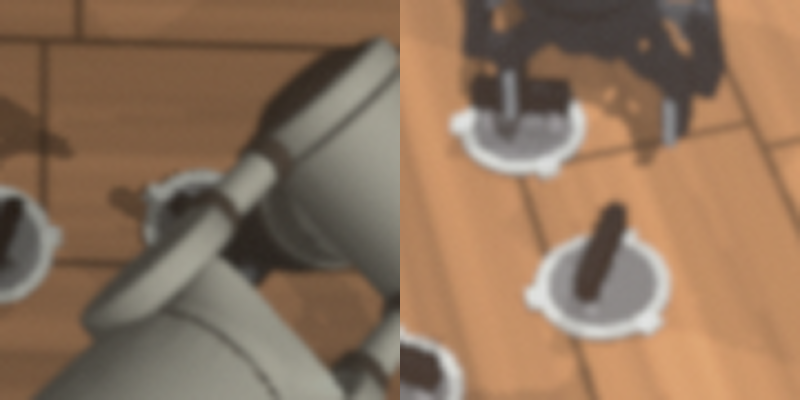

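The top view is mostly blocked by the arm. In the side view the fingers, at (510,110) and (668,130), straddle the line above the bar at (600,250). I go down, close and lift slightly.

```bash
python3 -m creep '-0.001 0 0.04 0 0 0 0; -0.001 0 0.08 0 0 0 0; -0.001 0 0.092 0 0 0 0; -0.001 0 0.1 0 0 0 0; -0.001 0 0.106 0 0 0 0; -0.001 0 0.106 0 0 0 0; -0.001 0 0.106 0 0 0 0; -0.001 0 0.106 0 0 0 0'; python3 - <<'E'
from h import *
goto((.4415,-.302,.014),59)
E
```

```text
time: 2.5
tcp_pos: [0.4422, -0.3043, 0.0172]
ee_rot: [[0.515, 0.857, 0.002], [0.857, -0.515, -0.003], [-0.001, 0.003, -1.0]]
force: [0.7, 0.3, -1.2]
opening: 0.0853
grip_force: 0.0
t 2.5 tcp [ 0.4422 -0.3043  0.0172] yaw 59.02 shift mm [ 1.6 -1.8  3.2] rz 0.02 tilt [ 0.0023 -0.0026]
```

```bash
python3 -m creep '0 0 0.001 0 0 0 0.5; 0 0 0.001 0 0 0 1; 0 0 0.001 0 0 0 1; 0 0 0.001 0 0 0 1; 0 0 0.001 0 0 0 1; 0 0 0.001 0 0 0 1; 0 0 0.001 0 0 0 1; 0 0 0.001 0 0 0 1; 0 0 0.001 0 0 0 1; 0 0 0.001 0 0 0 1'; python3 - <<'E'
from h import *
s=robot.state();print(s["opening"],s["grip_force"],s["force"],s["wrist_torque"]);goto((.4415,-.302,.014),59)
E
```

```text
time: 3.33
tcp_pos: [0.4415, -0.3033, 0.0146]
ee_rot: [[0.515, 0.857, 0.001], [0.857, -0.515, -0.001], [-0.0, 0.001, -1.0]]
force: [0.8, -0.6, 2.8]
opening: 0.0131
grip_force: 59.3
0.013056787126132228 59.321898221969604 [ 0.83567833 -0.64421234  2.76923799] [ 0.00402196 -0.07269497 -0.02259647]
t 3.33 tcp [ 0.4415 -0.3033  0.0146] yaw 59.03 shift mm [ 1.1 -0.7  0.6] rz 0.03 tilt [ 0.0007 -0.0006]
```

Gripped on a 13 mm bar at 59 N. I lift it.

```bash
python3 -m creep '0 0 -0.03 0 0 0 1; 0 0 -0.06 0 0 0 1; 0 0 -0.1 0 0 0 1; 0 0 -0.14 0 0 0 1; 0 0 -0.18 0 0 0 1; 0 0 -0.22 0 0 0 1; 0 0 -0.24 0 0 0 1; 0 0 -0.24 0 0 0 1; 0 0 -0.24 0 0 0 1'; python3 - <<'E'
from h import *
s=robot.state();print(s["opening"],s["grip_force"],s["force"],s["wrist_torque"]);goto((.600,.06,.250),87.3)
S=robot.capture("side");save(S,"s4.png",(200,60,440,240),3)
E
```

```text
time: 4.08
tcp_pos: [0.4412, -0.303, 0.2542]
ee_rot: [[0.515, 0.857, 0.0], [0.857, -0.515, -0.0], [-0.0, 0.0, -1.0]]
force: [-0.1, 0.2, -2.9]
opening: 0.013
grip_force: 59.2
0.01304976914283842 59.213504791259766 [-0.14998192  0.16817285 -2.93452919] [ 0.03187558  0.05899184 -0.02743543]
t 4.08 tcp [ 0.4412 -0.303   0.2542] yaw 59.03 shift mm [393.  -50.6   4.1] rz -28.27 tilt [ 0.0003 -0.0004]
```

View pics/s4.png

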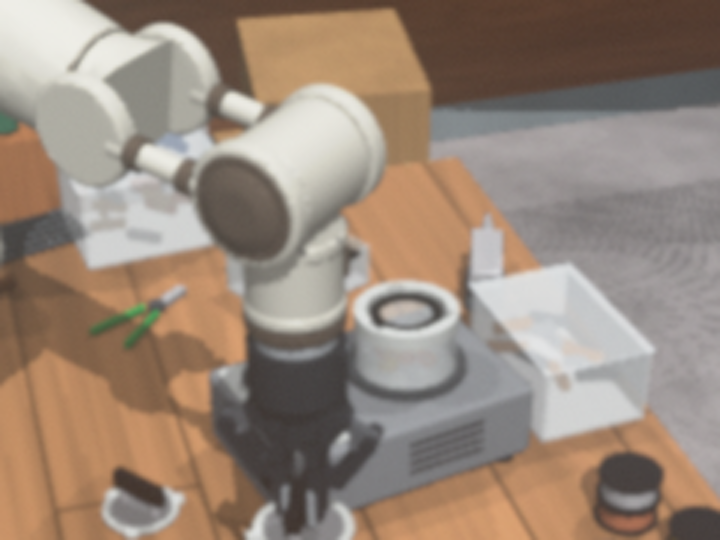

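The lid hangs in the gripper at crop (300,525) with a 2.9 N load, and the bowl at (405,320) is clear. I carry it above the bowl.

```bash
python3 -m creep '0.451 -0.0195 0.01 0 0 -28.3 1; 0.451 -0.0195 0.01 0 0 -28.3 1; 0.451 -0.0195 0.01 0 0 -28.3 1; 0.451 -0.0195 0.01 0 0 -28.3 1; 0.451 -0.0195 0.01 0 0 -28.3 1; 0.451 -0.0195 0.01 0 0 -28.3 1; 0.451 -0.0195 0.01 0 0 -28.3 1; 0.451 -0.0195 0.01 0 0 -28.3 1; 0.451 -0.0195 0.01 0 0 -28.3 1; 0.451 -0.0195 0.01 0 0 -28.3 1'
python3 -m creep '0.001 0 0 0 0 0 1; 0.001 0 0 0 0 0 1; 0 0 0 0 0 0 1; 0 0 0 0 0 0 1'
python3 - <<'E'
from h import *
goto((.657,.094,.215),87.3)
T=robot.capture("top");S=robot.capture("side")
s=robot.state();c=s["tcp_pos"]
o=[]
a=np.linspace(0,2*np.pi,60)
for p in(T,S):
    u0=proj(p,[[c[0],c[1],.23]])[0];x0,y0=int(u0[0])-33,int(u0[1])-40;k=6
    im=cv2.convertScaleAbs(cv2.resize(p["color"][y0:y0+80,x0:x0+66,::-1],None,fx=k,fy=k,interpolation=cv2.INTER_CUBIC),alpha=1.3)
    for r,z,cc in((.041,c[2]-.0146+.005,c),(.056,.175,(.657,.0939))):
        u=(proj(p,np.c_[cc[0]+r*np.cos(a),cc[1]+r*np.sin(a),0*a+z])-[x0,y0]+.5)*k
        cv2.polylines(im,[u.astype(int)],True,(0,0,255),1)
    o.append(im)
cv2.imwrite("pics/c5.png",np.hstack(o))
E
```

```text
time: 4.97
tcp_pos: [0.6387, 0.0653, 0.2407]
ee_rot: [[0.046, 0.999, -0.007], [0.999, -0.046, 0.0], [0.0, -0.007, -1.0]]
force: [0.2, -1.0, -1.7]
opening: 0.0127
grip_force: 59.1
time: 5.3
tcp_pos: [0.6388, 0.0619, 0.2432]
ee_rot: [[0.048, 0.999, -0.003], [0.999, -0.048, -0.0], [-0.0, -0.003, -1.0]]
force: [0.1, -0.5, -3.0]
opening: 0.013
grip_force: 59.3
t 5.3 tcp [0.6388 0.0619 0.2432] yaw 87.25 shift mm [33.  16.7 28.1] rz -0.05 tilt [-0.0034 -0.0003]
```

View pics/c5.png

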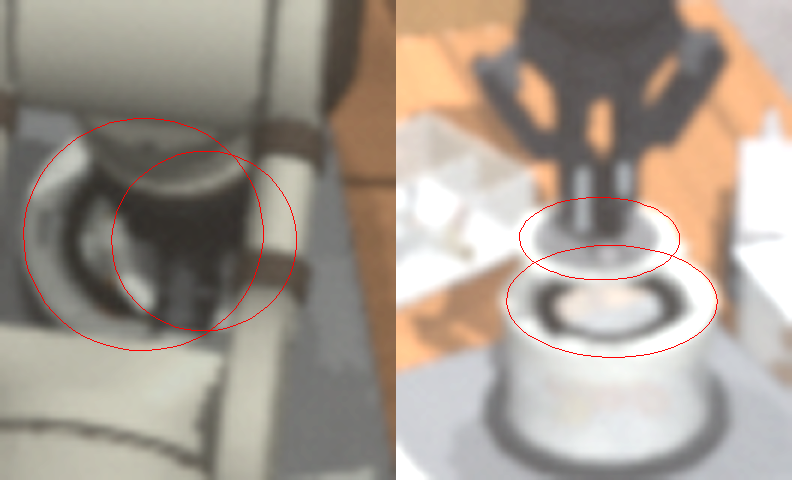

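The held plate agrees with the tool-based circle in the side view, centred near (600,238). The collar at (612,300) is also matched. I move over the mouth and measure again.

```bash
python3 -m creep '0.033 0.0167 0.01 0 0 0 1; 0.033 0.0167 0.025 0 0 0 1; 0.033 0.0167 0.035 0 0 0 1; 0.033 0.0167 0.04 0 0 0 1; 0.033 0.0167 0.04 0 0 0 1; 0.033 0.0167 0.04 0 0 0 1'
python3 - <<'E'
from h import *
goto((.657,.0939,.19),87.3)
S=robot.capture("side");s=robot.state();print(s["force"],s["wrist_torque"]);c=s["tcp_pos"];a=np.linspace(0,2*np.pi,60)
x0,y0,k=293,130,10
im=cv2.convertScaleAbs(cv2.resize(S["color"][y0:y0+60,x0:x0+80,::-1],None,fx=k,fy=k,interpolation=cv2.INTER_CUBIC),alpha=1.0)
for r,z,cc in((.041,c[2]-.0096,c),(.056,.175,(.657,.0939))):
    u=(proj(S,np.c_[cc[0]+r*np.cos(a),cc[1]+r*np.sin(a),0*a+z])-[x0,y0]+.5)*k
    cv2.polylines(im,[u.astype(int)],True,(0,0,255),1)
cv2.imwrite("pics/c6.png",im)
E
```

```text
time: 5.9
tcp_pos: [0.6579, 0.0943, 0.2053]
ee_rot: [[0.048, 0.999, -0.0], [0.999, -0.048, -0.0], [-0.0, -0.0, -1.0]]
force: [0.4, 0.2, -2.2]
opening: 0.0127
grip_force: 59.6
t 5.9 tcp [0.6579 0.0943 0.2053] yaw 87.26 shift mm [-0.4 -0.9 15.3] rz -0.04 tilt [-0.0002 -0.0002]
[-0.30853587  0.22254409 -2.03493077] [-0.01822708 -0.00511539  0.01112228]
```

View pics/c6.png

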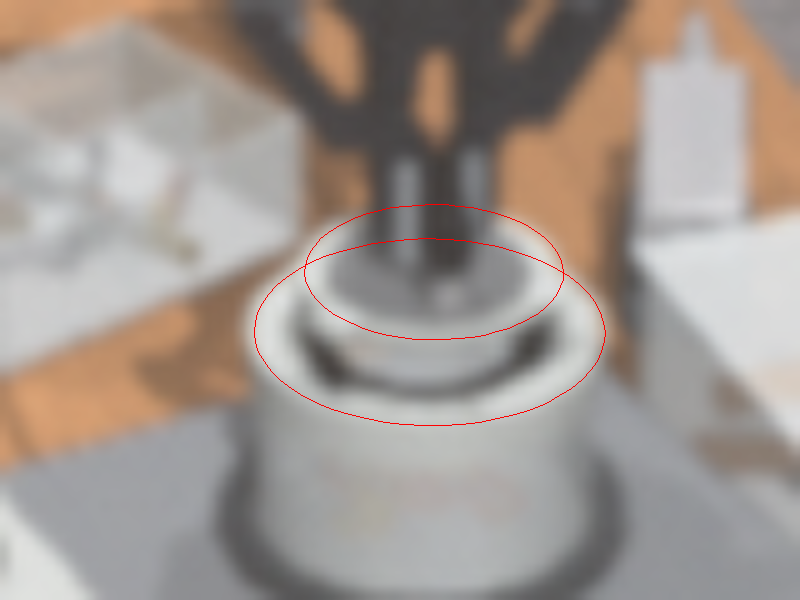

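The plate is centred near column 430, as is the collar, to within about 1 mm. I lower it slowly and feel.

```bash
python3 -m creep '-0.0003 -0.0008 0.006 0 0 0 1; -0.0003 -0.0008 0.011 0 0 0 1; -0.0003 -0.0008 0.014 0 0 0 1; -0.0003 -0.0008 0.0155 0 0 0 1; -0.0003 -0.0008 0.0165 0 0 0 1; -0.0003 -0.0008 0.0165 0 0 0 1'
python3 - <<'E'
from h import *
goto((.657,.0939,.19),87.3);s=robot.state();print(s["force"],s["wrist_torque"])
E
```

```text
time: 6.45
tcp_pos: [0.6573, 0.095, 0.1883]
ee_rot: [[0.047, 0.999, -0.0], [0.999, -0.047, -0.0], [-0.0, -0.0, -1.0]]
force: [-0.0, 0.6, -2.1]
opening: 0.0132
grip_force: 59.6
t 6.45 tcp [0.6573 0.095  0.1883] yaw 87.33 shift mm [-1.1 -0.2 -1.7] rz 0.03 tilt [-0.0004 -0.0001]
[-0.0262642   0.61050451 -2.12572238] [ 0.04650915  0.00297227 -0.01453237]
```

```bash
python3 -m creep '-0.0005 0 0.001 0 0 0 1; -0.0005 0 0.0015 0 0 0 1; -0.0005 0 0.002 0 0 0 1; -0.0005 0 0.0025 0 0 0 1; -0.0005 0 0.003 0 0 0 1;  -0.0005 0 0.003 0 0 0 1'
python3 - <<'E'
from h import *
goto((.657,.0939,.1846),87.3);s=robot.state();print(s["force"],s["wrist_torque"])
E
```

```text
time: 6.95
tcp_pos: [0.6574, 0.0945, 0.1857]
ee_rot: [[0.047, 0.999, 0.0], [0.999, -0.047, -0.0], [-0.0, 0.0, -1.0]]
force: [-1.4, -1.0, -2.3]
opening: 0.0133
grip_force: 59.8
t 6.95 tcp [0.6574 0.0945 0.1857] yaw 87.33 shift mm [-0.6 -0.4  1.1] rz 0.03 tilt [ 0.0003 -0.0001]
[-1.39588292 -1.01602154 -2.27384499] [-0.04655612 -0.01240283  0.02585887]
```

Height over the mouth is 29.1 mm with no contact force, so the ears are in the slots. I push onto the seal.

```bash
python3 -m creep '-0.0003 0 0.001 0 0 0 1; -0.0003 0 0.002 0 0 0 1; -0.0003 0 0.003 0 0 0 1; -0.0003 0 0.004 0 0 0 1; -0.0003 0 0.005 0 0 0 1;  -0.0003 0 0.005 0 0 0 1'
python3 - <<'E'
from h import *
goto((.657,.0939,.175),87.3);s=robot.state();print(s["force"],s["wrist_torque"])
E
```

```text
time: 7.45
tcp_pos: [0.6575, 0.0944, 0.1811]
ee_rot: [[0.046, 0.999, 0.001], [0.999, -0.046, 0.0], [0.0, 0.001, -1.0]]
force: [-2.8, 2.1, 3.7]
opening: 0.0132
grip_force: 60.7
t 7.45 tcp [0.6575 0.0944 0.1811] yaw 87.34 shift mm [-0.6 -0.4  6.1] rz 0.04 tilt [0.0006 0.0003]
[-2.75043163  2.07807847  3.66558649] [0.20357143 0.40447407 0.00339246]
```

```bash
python3 -m creep '0 -0.0004 0.001 0 0 0 1; 0 -0.0006 0.002 0 0 0 1; 0 -0.0006 0.003 0 0 0 1; 0 -0.0006 0.004 0 0 0 1; 0 -0.0006 0.005 0 0 0 1; 0 -0.0006 0.0058 0 0 0 1; 0 -0.0006 0.0058 0 0 0 1'
python3 - <<'E'
from h import *
goto((.657,.0939,.175),87.3);s=robot.state();print(s["force"],s["wrist_torque"])
E
```

```text
time: 8.03
tcp_pos: [0.6575, 0.0944, 0.1767]
ee_rot: [[0.046, 0.999, 0.003], [0.999, -0.046, 0.0], [0.0, 0.003, -1.0]]
force: [-4.2, 1.2, 9.9]
opening: 0.0131
grip_force: 61.4
t 8.03 tcp [0.6575 0.0944 0.1767] yaw 87.34 shift mm [-0.6 -0.5  1.7] rz 0.04 tilt [0.0026 0.0002]
[-4.20267536  1.15787891  9.9181669 ] [0.22022539 0.62553219 0.03885217]
```

```bash
python3 -m creep '0 -0.0008 0.0007 0 0 0 1; 0 -0.0008 0.0014 0 0 0 1; 0 -0.0008 0.002 0 0 0 1; 0 -0.0008 0.0025 0 0 0 1; 0 -0.0008 0.0025 0 0 0 1'
python3 - <<'E'
from h import *
goto((.657,.0939,.175),87.3);s=robot.state();print(s["force"],s["wrist_torque"])
E
```

```text
time: 8.45
tcp_pos: [0.6575, 0.0944, 0.1751]
ee_rot: [[0.046, 0.999, 0.005], [0.999, -0.046, 0.0], [0.0, 0.005, -1.0]]
force: [-2.3, 1.9, 12.2]
opening: 0.0125
grip_force: 61.6
t 8.45 tcp [0.6575 0.0944 0.1751] yaw 87.34 shift mm [-0.6 -0.5  0.1] rz 0.04 tilt [0.0048 0.0002]
[-2.30262215  1.92788734 12.1607519 ] [ 0.16867384  0.49624864 -0.01719197]
```

At 18.5 mm over the mouth with about 12 N. I twist clockwise 12° and check.

```bash
python3 -m creep '0 0 0.0005 0 0 2 1; 0 0 0.0005 0 0 4 1; 0 0 0.0005 0 0 6 1; 0 0 0.0005 0 0 8 1; 0 0 0.0005 0 0 10 1; 0 0 0.0005 0 0 12 1; 0 0 0.0005 0 0 12 1'
python3 - <<'E'
from h import *
goto((.657,.0939,.175),49.3);s=robot.state();print(s["force"],s["wrist_torque"],s["opening"])
E
```

```text
time: 9.03
tcp_pos: [0.6581, 0.094, 0.175]
ee_rot: [[0.254, 0.967, 0.006], [0.967, -0.254, -0.001], [0.001, 0.006, -1.0]]
force: [-0.4, 0.4, 10.9]
opening: 0.0133
grip_force: 61.7
t 9.03 tcp [0.6581 0.094  0.175 ] yaw 75.26 shift mm [-0.3 -1.   0. ] rz 25.96 tilt [ 0.0063 -0.0007]
[-0.40537066  0.36667077 10.90496283] [0.03984681 0.20352912 0.06291913] 0.013325427339660415
```

```bash
python3 -m creep '0 0 0 0 0 3 1; 0 0 0 0 0 6 1; 0 0 0 0 0 9 1; 0 0 0 0 0 12 1; 0 0 0 0 0 15 1; 0 0 0 0 0 18 1; 0 0 0 0 0 21 1; 0 0 0 0 0 24 1; 0 0 0 0 0 26 1; 0 0 0 0 0 26 1'
python3 - <<'E'
from h import *
goto((.657,.0939,.175),49.3);s=robot.state();print(s["force"],s["wrist_torque"],s["opening"])
E
```

```text
time: 9.87
tcp_pos: [0.6578, 0.0942, 0.1749]
ee_rot: [[0.652, 0.758, 0.006], [0.758, -0.652, -0.0], [0.003, 0.005, -1.0]]
force: [-1.1, 0.9, 11.3]
opening: 0.0131
grip_force: 61.7
t 9.87 tcp [0.6578 0.0942 0.1749] yaw 49.29 shift mm [-0.8 -0.4 -0.1] rz -0.01 tilt [ 0.0057 -0.0004]
[-1.09296152  0.87111861 11.33895513] [0.11707132 0.39707633 0.32582857] 0.013136823146981103
```

```bash
python3 -m creep '0 0 -0.001 0 0 0 1; 0 0 -0.002 0 0 0 1; 0 0 -0.003 0 0 0 1; 0 0 -0.004 0 0 0 1; 0 0 -0.0045 0 0 0 1; 0 0 -0.0045 0 0 0 1'
python3 - <<'E'
from h import *
goto((.657,.0939,.179),49.3);s=robot.state();print(s["force"],s["wrist_torque"],s["opening"])
E
```

```text
time: 10.37
tcp_pos: [0.6578, 0.0942, 0.1782]
ee_rot: [[0.651, 0.759, 0.005], [0.759, -0.651, -0.0], [0.003, 0.004, -1.0]]
force: [1.2, 0.5, 7.1]
opening: 0.0131
grip_force: 60.9
t 10.37 tcp [0.6578 0.0942 0.1782] yaw 49.36 shift mm [-0.7 -0.4 -0.8] rz 0.06 tilt [ 0.0053 -0.0003]
[1.15228227 0.52549211 7.11934208] [ 0.11748051 -0.14594974  0.27139753] 0.0131148371059933
```

Past 19.5 mm, at 21.8, with the seal still pushing at 7 N: it is rising into the notches. I ease on.

```bash
python3 -m creep '0 0 -0.001 0 0 0 1; 0 0 -0.002 0 0 0 1; 0 0 -0.002 0 0 0 1; 0 0 -0.002 0 0 0 1'
python3 - <<'E'
from h import *
goto((.657,.0939,.179),49.3);s=robot.state();print(s["force"],s["wrist_torque"],s["opening"])
E
```

```text
time: 10.7
tcp_pos: [0.6575, 0.0942, 0.1791]
ee_rot: [[0.652, 0.758, 0.004], [0.758, -0.652, 0.0], [0.003, 0.003, -1.0]]
force: [5.2, 0.5, 2.1]
opening: 0.0132
grip_force: 60.4
t 10.7 tcp [0.6575 0.0942 0.1791] yaw 49.33 shift mm [-0.6 -0.2  0.1] rz 0.03 tilt [0.0045 0.    ]
[5.16511531 0.49174909 2.12154564] [ 0.11832179 -0.75854314  0.16718901] 0.01324341612539942
```

It stopped at 22.5 mm, with the spring load falling off sharply, so it is locked. I let go and rise.

```bash
python3 -m creep '0 0 0 0 0 0 0.6; 0 0 0 0 0 0 0.3; 0 0 0 0 0 0 0; 0 0 0 0 0 0 0; 0 0 0 0 0 0 0; 0 0 -0.02 0 0 0 0; 0 0 -0.05 0 0 0 0; 0 0 -0.085 0 0 0 0; 0 0 -0.12 0 0 0 0; 0 0 -0.12 0 0 0 0'
python3 - <<'E'
from fit import *
goto((.495,.104,.20),-80)
S=robot.capture("side");T=robot.capture("top")
for p,n in((S,"side"),(T,"top")): print(n,[(np.round(d["uv"],1).tolist(),round(d["p"],2)) for d in robot.search_frame(p,"lid_grip")])
print("locked proj",proj(S,[(.6575,.094,.1975)]))
a=S["color"][115:235,265:385,::-1]
cv2.imwrite("pics/c7.png",cv2.resize(a,None,fx=5,fy=5,interpolation=cv2.INTER_CUBIC))
E
```

```text
time: 11.53
tcp_pos: [0.659, 0.0942, 0.3079]
ee_rot: [[0.652, 0.758, 0.014], [0.759, -0.652, -0.001], [0.009, 0.011, -1.0]]
force: [0.3, -0.4, 2.1]
opening: 0.0853
grip_force: 0.0
t 11.53 tcp [0.659  0.0942 0.3079] yaw 49.34 shift mm [-100.4 -132.   105.5] rz 129.34 tilt [ 0.0144 -0.0006]
side [([247.8, 226.3], 0.9), ([255.8, 330.1], 0.85), ([286.2, 267.3], 0.69), ([335.1, 160.5], 0.65)]
top [([429.0, 290.8], 0.91), ([295.3, 274.0], 0.89), ([277.5, 161.6], 0.7), ([365.6, 251.8], 0.7)]
locked proj [[335.6887 156.4002]]
```

View pics/c7.png

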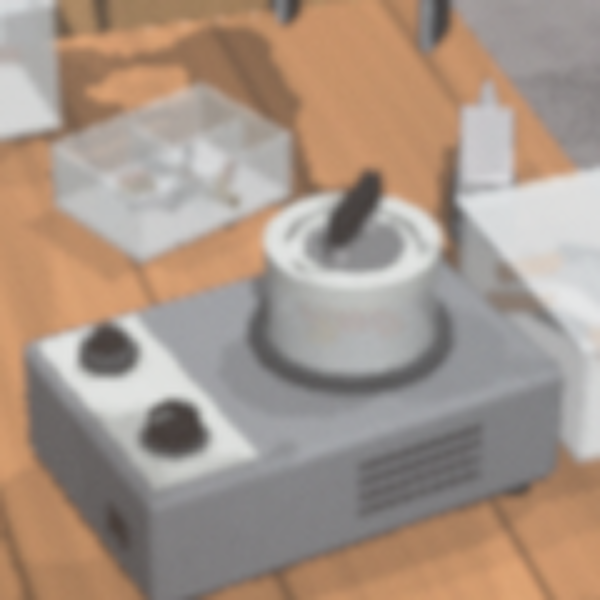

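The lid sits level inside the collar, its bar at crop (355,210), i.e. (336,157) against (335.7,156.4) predicted for locked. The button is the far knob at crop (108,350), at (0.497, 0.110), 97 mm from the dial as it must be. I go above it with the fingers shut.

```bash
python3 -m creep '-0.03 -0.04 0 0 0 0 1; -0.06 -0.08 0 0 0 0 1; -0.094 -0.1335 0 0 0 0 1; -0.094 -0.1335 0.03 0 0 0 1; -0.094 -0.1335 0.07 0 0 0 1; -0.094 -0.1335 0.11 0 0 0 1; -0.094 -0.1335 0.14 0 0 0 1; -0.094 -0.1335 0.15 0 0 0 1; -0.094 -0.1335 0.15 0 0 0 1; -0.094 -0.1335 0.15 0 0 0 1'
python3 - <<'E'
from fit import *
goto((.4965,.110,.12),49.3)
s=robot.state();print(s["opening"],s["force"])
S=robot.capture("side");x0,y0=247,120
im=cv2.resize(S["color"][y0:y0+100,x0:x0+100,::-1],None,fx=6,fy=6,interpolation=cv2.INTER_CUBIC)
for P in(s["tcp_pos"],(.4965,.110,.12)):
    u=(proj(S,[P])[0]-[x0,y0]+.5)*6;cv2.circle(im,tuple(u.astype(int)),4,(0,0,255),1)
cv2.imwrite("pics/c8.png",im)
E
```

```text
time: 12.57
tcp_pos: [0.4935, 0.1099, 0.1485]
ee_rot: [[0.652, 0.758, -0.001], [0.758, -0.652, 0.0], [-0.0, -0.001, -1.0]]
force: [0.4, -0.7, 0.4]
opening: 0.0
grip_force: 0.0
t 12.57 tcp [0.4935 0.1099 0.1485] yaw 49.32 shift mm [ 2.   2.3 28.5] rz 0.02 tilt [-0.0008  0.    ]
2.3533954337523327e-05 [ 0.4399 -0.7061  0.4172]
```

View pics/c8.png

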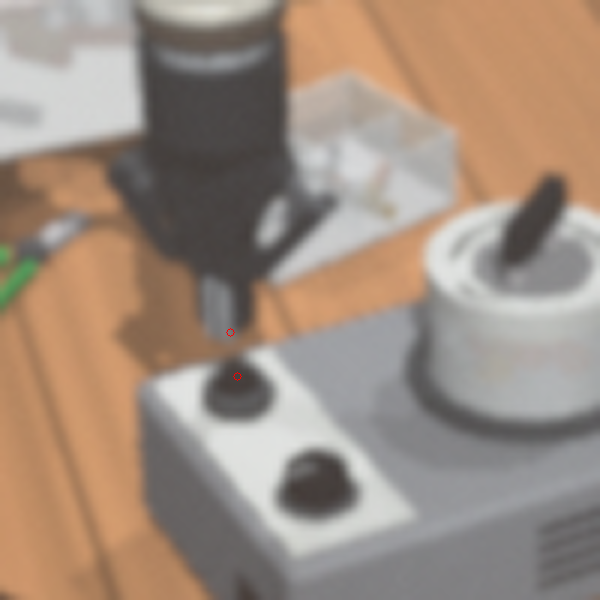

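The button top is near crop (238,370), and my point for it projects to (237,376). I correct by 2 mm and press down, stopping at full travel.

```bash
python3 -m creep '0.003 0.0015 0.015 0 0 0 1; 0.003 0.0015 0.022 0 0 0 1; 0.003 0.0015 0.027 0 0 0 1; 0.003 0.0015 0.03 0 0 0 1; 0.003 0.0015 0.033 0 0 0 1; 0.003 0.0015 0.035 0 0 0 1; 0.003 0.0015 0.035 0 0 0 1'
python3 - <<'E'
from h import *
goto((.497,.111,.1135),49.3);s=robot.state();print(s["force"])
E
```

```text
time: 13.2
tcp_pos: [0.4978, 0.1112, 0.1177]
ee_rot: [[0.651, 0.759, 0.002], [0.759, -0.651, -0.001], [0.001, 0.002, -1.0]]
force: [-9.8, -1.5, 23.7]
opening: -0.0001
grip_force: 12.1
t 13.2 tcp [0.4978 0.1112 0.1177] yaw 49.36 shift mm [-0.7 -0.5  4.2] rz 0.06 tilt [ 0.002  -0.0005]
[-9.8431193  -1.5412632  23.71778055]
```

23.7 N with a sideways force and only 2 mm of travel is not the button's spring. I back off and look.

```bash
python3 -m creep '0 0 -0.01 0 0 0 1; 0 0 -0.03 0 0 0 1; 0 0 -0.06 0 0 0 1; 0 0 -0.09 0 0 0 1; 0 0 -0.09 0 0 0 1; 0 0 -0.09 0 0 0 1'
python3 - <<'E'
from fit import *
goto((.497,.111,.1135),49.3)
S=robot.capture("side");T=robot.capture("top")
for p in(S,T): print([(np.round(d["uv"],1).tolist(),round(d["p"],2)) for d in robot.search_frame(p,"start_top")],proj(p,[(.497,.111,.12),(.657,.094,.175)]))
a=cv2.resize(S["color"][170:220,270:320,::-1],(400,400),interpolation=cv2.INTER_CUBIC)
b=cv2.resize(T["color"][190:240,262:312,::-1],(400,400),interpolation=cv2.INTER_CUBIC)
cv2.imwrite("pics/c9.png",cv2.convertScaleAbs(np.hstack([a,b]),alpha=1.3,beta=20))
E
```

```text
time: 13.7
tcp_pos: [0.498, 0.1113, 0.2058]
ee_rot: [[0.652, 0.759, 0.005], [0.759, -0.652, -0.0], [0.003, 0.004, -1.0]]
force: [0.6, 0.0, 0.2]
opening: 0.0001
grip_force: 0.0
t 13.7 tcp [0.498  0.1113 0.2058] yaw 49.34 shift mm [-1.2 -1.  92.3] rz 0.04 tilt [ 0.0052 -0.0001]
[([286.6, 183.6], 0.57)] [[286.2385 181.9847]
 [335.4435 162.4607]]
[([283.8, 163.6], 0.66)] [[277.6954 221.2097]
 [284.3834 162.4442]]
```

View pics/c9.png

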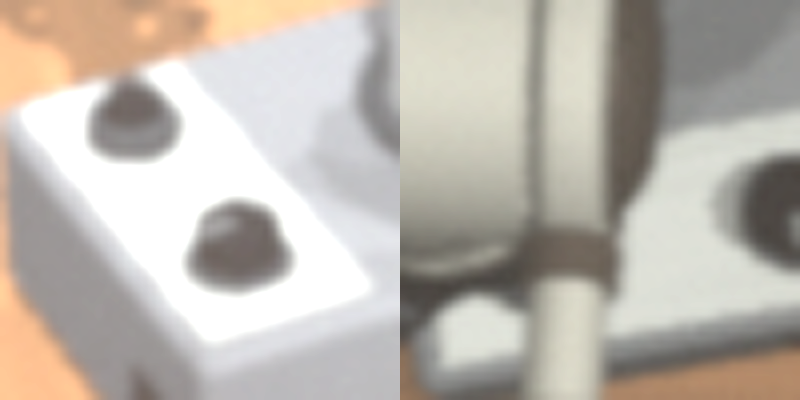

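The left knob is a dark cap on a grey ring, cap at crop (130,90), i.e. (286.2,181); the other has a pointer mark and is the dial. I work out the cap's centre and feel down slowly.

```bash
python3 - <<'E'
from fit import *
S=robot.capture("side")
print(atz(S,(286.2,181),.12),atz(S,(286.6,183.6),.12),proj(S,[(.497,.111,.10),(.497,.111,.12),(.507,.111,.12),(.497,.121,.12)]))
g=S["color"].astype(int).max(2)[176:195,278:296];print(g)
E
python3 -m creep '-0.001 -0.001 0.04 0 0 0 1; -0.001 -0.001 0.07 0 0 0 1; -0.001 -0.001 0.08 0 0 0 1; -0.001 -0.001 0.08 0 0 0 1; -0.001 -0.001 0.08 0 0 0 1; -0.001 -0.001 0.08 0 0 0 1'
```

```text
[0.4982 0.1165 0.12  ] [0.496  0.1017 0.12  ] [[286.5118 187.087 ]
 [286.2385 181.9847]
 [289.2592 181.4798]
 [285.5269 180.3183]]
[[151 153 152 150 148 148 148 150 154 153 150 147 149 152 156 160 164 161]
 [154 152 152 151 150 148 148 148 149 152 152 155 163 170 169 165 163 162]
 [159 152 152 152 149 148 143 140 142 154 168 181 195 202 189 171 166 166]
 [168 153 152 155 152 146 134 124 124 142 169 196 215 218 209 185 171 167]
 [177 162 165 172 170 148 119 100  98 111 138 172 204 219 218 205 183 169]
 [195 193 193 189 171 135  98  81  78  83  96 126 168 205 219 217 199 177]
 [218 219 209 179 141 106  81  74  75  73  76  91 126 173 207 219 215 197]
 [226 223 199 151 108  83  74  72  73  71  73  78  99 136 177 212 220 216]
 [227 222 187 130  93  78  73  72  72  72  74  80  92 111 151 198 220 222]
 [227 220 180 120  94  86  81  78  78  78  83  89  94 105 141 192 219 223]
 [227 219 177 117  95  94  91  89  89  91  94  97  95 105 148 194 218 223]
 [226 217 178 126  97  92  95  95  95  95  95  94  95 115 164 204 218 223]
 [224 217 190 150 116 100  95  95  95  94  92  97 113 145 187 214 220 223]
 [221 218 207 184 159 136 122 116 114 115 115 132 158 188 211 220 224 225]
 [214 219 218 211 197 184 176 173 171 170 173 184 202 216 222 224 225 225]
 [194 215 221 221 219 216 215 215 215 214 215 217 220 224 225 226 226 226]
 [172 193 215 223 224 225 224 225 225 225 225 225 225 226 226 227 226 226]
 [157 169 193 215 224 225 226 226 226 226 226 226 226 226 226 226 227 226]
 [148 156 171 199 219 225 226 226 225 226 227 226 226 226 227 227 226 223]]
time: 14.45
tcp_pos: [0.4955, 0.1112, 0.124]
ee_rot: [[0.652, 0.759, 0.0], [0.759, -0.652, 0.0], [0.0, 0.0, -1.0]]
force: [-0.4, 0.6, 1.4]
opening: -0.0001
grip_force: 0.7
```

```bash
python3 -m creep '0.003 -0.001 0 0 0 0 1; 0.003 -0.001 0.001 0 0 0 1; 0.003 -0.001 0.002 0 0 0 1;0.003 -0.001 0.002 0 0 0 1'; for i in 1 2 3 4; do python3 -m creep '0 0 0.0007 0 0 0 1; 0 0 0.0015 0 0 0 1; 0 0 0.0015 0 0 0 1' | egrep 'tcp|^force|grip'; done
```

```text
time: 14.78
tcp_pos: [0.4972, 0.1144, 0.1219]
ee_rot: [[0.652, 0.759, 0.002], [0.759, -0.652, 0.001], [0.002, 0.001, -1.0]]
force: [1.1, 1.6, 2.7]
opening: 0.0001
grip_force: 1.3
tcp_pos: [0.497, 0.1142, 0.1202]
force: [2.0, 2.3, 4.1]
grip_force: 1.8
tcp_pos: [0.4969, 0.1141, 0.1186]
force: [2.4, 2.2, 5.0]
grip_force: 2.2
tcp_pos: [0.4969, 0.1141, 0.1179]
force: [0.4, 1.8, 10.5]
grip_force: 5.1
tcp_pos: [0.497, 0.1142, 0.1178]
force: [-4.4, 1.6, 19.2]
grip_force: 9.7
```

The force rose smoothly to 5 N over 6 mm (0.124 to 0.118) and then hit a hard stop. So the button is fully down, and it was on the first press too. I release and go clear.

```bash
python3 -m creep '0 0 -0.01 0 0 0 1; 0 0 -0.04 0 0 0 1; 0 0 -0.08 0 0 0 1; 0 0 -0.12 0 0 0 1; 0 0 -0.15 0 0 0 1; 0 0 -0.15 0 0 0 1; 0 0 -0.15 0 0 0 1; 0 0 -0.15 0 0 0 1'
python3 - <<'E'
from fit import *
S=robot.capture("side");s=robot.state();print(s["force"],s["tcp_pos"])
u=proj(S,[(.6575,.094,.1975)])[0];print(u)
for n in("lid_grip","hammer_mid","ring","pliers_mid"):print(n,[(np.round(d["uv"],1).tolist(),round(d["p"],2)) for d in robot.search_frame(S,n)])
save(S,"s10.png")
E
```

```text
time: 16.45
tcp_pos: [0.4949, 0.1139, 0.2632]
ee_rot: [[0.652, 0.758, -0.004], [0.758, -0.652, -0.001], [-0.003, -0.003, -1.0]]
force: [0.5, -0.1, -0.6]
opening: -0.0002
grip_force: 0.0
[ 0.07    0.088  -0.5681] [0.4946 0.1139 0.2626]
[335.6887 156.4002]
lid_grip [([285.8, 269.4], 0.71), ([246.5, 224.5], 0.63), ([334.4, 161.9], 0.51), ([252.0, 162.2], 0.47)]
hammer_mid [([361.2, 344.0], 0.83)]
ring []
pliers_mid [([249.4, 162.2], 0.69)]
```

View pics/s10.png

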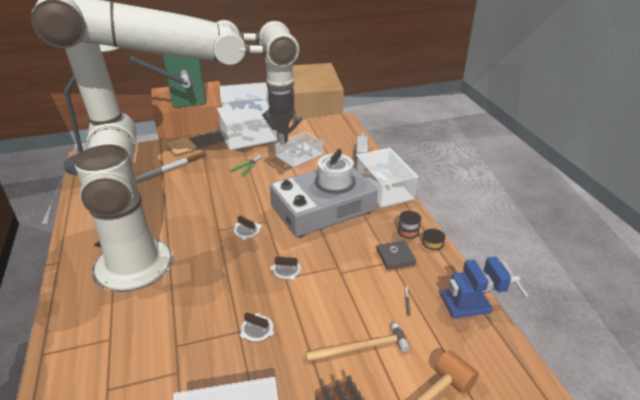

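The lid is in the bowl at (335,160), the gripper is clear at (283,125), and the other things are where they were. I hand it in.

```bash
python3 -c "
from plant import robot
print(robot.job_done())"
```

```text
the job is handed in; nothing more can be done
None
```

The lid sits at its locked height in the collar and has been let go, the start button was then pressed to its stop, in fact twice, because I misread the first press and repeated it, and the job is handed in with the arm clear and the other things where they were.

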